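Cock the sprung clamp, load a specimen case, trip the clamp

TASK

Get the framed fern specimen ready for its photograph: pull the imaging jig's sprung clamp arm back by its upright handle until the catch holds it by itself. Then set the flat specimen case, fern side up, into the jig's bay with its long side along the fence and between the two end lugs, and press the trigger button so that the arm springs over and holds the case square and flush against the fence. Do not drop or tip the case, and leave the jar, loupe and brass weight where they are.

Things in the scene. Friction and masses are not known exactly. Their poses are not given: they have to be found in the camera images.
- jig: Imaging jig, fixed and level: aluminium base plate 12 mm thick, x -120 to +100, y -85 to +130 mm in its own frame. Origin on the plate's underside (table level), z up, x towards the fence, y along the fence. The bay is the plate's top (z = 12 mm) in front of the fence. All numbers called 'jig x, y' are in this frame.
- fence (a point): Middle of the top inner edge of the fence, a low dark steel bar: jig x = +75, y = 0, z = 24 mm; the bar is 12 mm thick, 134 mm long, z 12 to 24 mm. Two low end lugs (blocks 10 mm wide, z 12 to 22 mm) stand out from it towards the bay, from x = +75 to +30 mm, their inner faces at y = -57 and +57 mm.
- bay (a point): Middle of the case's seat, on the bay floor: jig x = +45, y = 0, z = 12 mm, axes as the jig's. A case home against the fence has its origin here, give or take 7 mm play along y. The tripped arm pushes a case left up to 20 mm short of the fence home.
- pivot (a point): Top of the clamp arm's vertical pivot post (30 mm across, 60 mm tall): jig x = 0, y = +80, z = 60 mm. The arm is a flat steel bar 14 mm wide, z 26 to 36 mm, which carries a rubber roller (18 mm across, z 22 to 40 mm), 85 mm from the pivot, that meets the case.
- clamp (a joint): Turn of the clamp arm, rad. 0: at rest, barring the empty bay, pointing 25 deg from jig -y towards +x. Grows clockwise seen from above, as it is pulled off the fence. A damped spring drives it to 0: 2.5 N at the handle near 0, 6 N cocked. Pull to 1.46 (end stop 1.5), then let it settle back on its catch, which holds it near 1.39. About 0.37 when it holds a case home.
- handle (a point): Centre of the top of the arm's upright handle, a black round post 16 mm in diameter, z 36 (arm's top) to 82 mm. Moves with the arm: 105 mm along it from the pivot and 30 mm to the side away from the fence. At rest at jig x = +17, y = -28 mm; cocked near x = -103, y = +44 mm. Its x axis points along the arm, away from the pivot.
- trigger (a joint): How far the trigger button is pressed, m: 0 up, 0.011 fully down. Button and catch are one sprung piece: 2 N to begin, up to about 7 N to free the arm, which goes when it is about 9 mm down. It dips by itself as the arm rides over the catch's ramp and springs up again behind it.
- trigger_top (a point): Centre of the top of the trigger, a black round upright button 26 mm in diameter, pressed straight down; top at z = 34 mm when up, at jig x = -67, y = +106 mm: behind the cocked arm, out of the way of its release.
- case: Specimen case, loose: flat dark wood box 60 mm (its x) by 100 mm (its y), 36 mm tall, about 0.16 kg, a pressed fern on white paper on its top. Origin at the centre of its underside, z up. Either end may point either way. Grasp it across its 60 mm width by the upper 20 mm, so that the fingers stay above the fence.
- jar: Bystander: closed jar 56 mm in diameter, 85 mm tall, loose. Origin at the centre of its underside.
- loupe: Bystander: black stand loupe, a stubby cylinder 46 mm in diameter, 52 mm tall, loose. Origin at the centre of its underside.
- weight: Bystander: brass knobbed weight 48 mm in diameter, 48 mm tall, loose. Origin at the centre of its underside.
Not all that is in view belongs to the job. Several things look just like the case: the one meant starts farthest to the robot's left.

How it is judged:
By the outcome, as a careful person would: the job done as asked, in the order asked, and still so for the second after the job is handed in, with the robot touching nothing.
It also fails if it takes over 72 s, if anything falls off the work surface, if the arm or the gripper's body presses on something with over 40 N, if the wrist force passes 120 N, or if a joint passes its speed limit or range.

ROBOT

A 6-joint arm with a two-finger parallel gripper is mounted at the origin on the work surface. World frame = base frame: x ahead of the robot, y to its left, z up, the work surface at z = 0. Lengths are in m, angles in degrees, forces in N, time in s.
With the tool pointing down it reaches from about 0.4 to 0.825 m from the base axis. Payload 7 kg.
Tool frame: the origin (TCP) lies midway between the tips of the shut fingers; the grasp point (between the pads) lies ctrl.tcp_to_grasp behind it (ctrl.tcp_to_grasp is the distance from the TCP to the grasp point, in m); z points along the fingers, y is the line along which they close (so a half turn about z gives the same grasp; the last joint's range is limited). The gripper opens to 88 mm and grips with 3 to 60 N. Pads are 19 mm wide; open, the fingers measure 130 mm over their backs; the gripper's body (78 mm by 193 mm) begins 47 mm behind the grasp point.
Start: joints at [-47.722, 20.546, 0.682, 0, -70.136, -16.507], TCP at [0.293, -0.608, 0.227] pointing down, gripper open.
Joint ranges: [-176.03, 176.03], [-82.01, 121.73], [-58.28, 71.71], [-173.87, 95.51], [-174.79, -0.11], [-173.66, 173.66]. Speed limits (degrees/s): [136.94, 136.94, 172.46, 180, 180, 180].

INTERFACE

Orientations are given as [roll, pitch, yaw] about the fixed x, y, z axes, in that order (R = Rz(yaw) Ry(pitch) Rx(roll)).
In Python, from plant import ctrl, imaging, close_job gives the robot as it stands.
- The arm moves only by the shell command python3 -m crank 'ROWS'. ROWS is JSON, a list of rows, each a list of 3 entries, a list of its own where there are three numbers: the shift along the world's x, y, z in m, then the turn, a rotation vector about the world's x, y, z in degrees, then the opening, from -1 (shut) to 1 (fully open), so that 0 is half open. A call has 1 to 12 rows; each row shifts and turns the commanded pose from where the row before left it; what a row does not reach is not made up. A row lasts 1/10 s, in which the tool goes at most 50 mm and 8.59 degrees, less where a joint would pass 70% of its speed; a pose out of reach is approached as far as the arm can. A call is refused whole if a number of a shift passes 0.05 or a number of a turn 8.59, either way. A call with a gripper value outside its range is refused whole. The fingers move at their own pace and stop on an object; the grip force is fixed at half the most. Time passes only in rows, so rows that do not move let the fingers close. It gives the time, the measured TCP pose, the force, the opening and the grip force at its end, in the units of the state.
- ctrl.get_obs(): the state, without advancing time (a new reading comes with each control period).
- imaging.snapshot(name): name is "scene" or "top"; returns (picture, depth): 400x640x3 uint8, blue, green, red; 400x640 float32, m along the optical axis (not along the pixel's ray), 0 where there is no reading.
- imaging.camera_model(name): a dict with "mtx" (3x3 intrinsics, pixels), "D" ([k1, k2, p1, p2, k3] as OpenCV has them; the pictures are not rectified), "R" (3x3) and "t" (3): a world point X has camera coordinates R X + t. Camera axes: x right, y down, z forward; pixel columns grow to the right and rows downward; lengths in m; the calibration is good to about 2 mm. A picture is of the moment at which its call begins. camera_model takes no time and is no camera call.
- close_job(): hands the job in; it is judged then, once.
The state is a dict: "clock": time; "joint_pos": joint angles; "qvel": joint speeds; "tau": joint torques, N m; "tool_pos": TCP position; "orientation": TCP orientation; "force": force on the tool from outside, world axes, zero at the start; "moment": the same for the moment, N m; "opening": finger opening in m; "gripper_force": force on a finger pad.
Only numpy, scipy, OpenCV 4.12 (cv2) and the standard library are available. Lean on these libraries where they do the work, as an engineer would, in place of code of your own. Each camera call takes 0.05 s, during which the arm holds its last target. There are 200 camera calls.

## Working session

There is one attempt and no reset: what is moved stays moved. The work goes in short steps, Python scripts to look and compute and a shell command to move; the robot and the scene stay as the last step left them, time stands still between calls to the robot, and variables do not carry over. Pictures are saved under pics/ and viewed, at most 10 in all, crops included, and the job is handed in when it is done.

```bash
ls; mkdir -p pics; python3 - <<'E'
from plant import ctrl, imaging
import cv2,numpy as np
print(ctrl.tcp_to_grasp, ctrl.get_obs())
for n in ("scene","top"):
    p,d=imaging.snapshot(n); cv2.imwrite(f"pics/{n}0.png",p); np.save(f"pics/{n}0.npy",d)
    m=imaging.camera_model(n); print(n,m)
E
```

```text
pics
0.0188 {'clock': 0.0, 'joint_pos': array([-4.77222054e+01,  2.05922276e+01,  6.33226555e-01, -1.98103531e-02,
       -7.01349722e+01, -1.65045662e+01]), 'qvel': array([-0.08501403, -0.00430407, -0.01787025, -0.09339098, -0.06662451,
        0.00129826]), 'tau': array([ 6.34924309e-04, -5.82719564e+01,  2.93068618e+01,  6.99757889e+00,
        6.84404396e-03, -1.67775456e-04]), 'tool_pos': array([ 0.29323399, -0.60743693,  0.22561055]), 'orientation': array([ 1.79904608e+02, -8.84406181e-03, -1.54233511e+02]), 'force': array([ 0.38364862, -0.45935999,  0.02969362]), 'moment': array([0.03742349, 0.0041599 , 0.05687471]), 'gripper_force': 0.0, 'opening': 0.0880699854920307}
scene {'mtx': array([[493.81999102,   0.        , 314.38484439],
       [  0.        , 493.81999102, 195.9100648 ],
       [  0.        ,   0.        ,   1.        ]]), 'D': array([-0.04355451,  0.        ,  0.        ,  0.        ,  0.        ]), 'R': array([[-0.57331831,  0.81921065, -0.01414312],
       [ 0.66058033,  0.45195253, -0.59947689],
       [-0.48470584, -0.35303374, -0.8002671 ]]), 't': array([ 0.26527949, -0.32866296,  1.65924371])}
top {'mtx': array([[369.72628835,   0.        , 319.92027815],
       [  0.        , 369.72628835, 198.2078227 ],
       [  0.        ,   0.        ,   1.        ]]), 'D': array([-0.07980245,  0.        ,  0.        ,  0.        ,  0.        ]), 'R': array([[ 0.02142015, -0.99972879,  0.00913866],
       [-0.98772916, -0.02257569, -0.15453619],
       [ 0.15470059, -0.00571633, -0.98794486]]), 't': array([0.05237112, 0.54151177, 0.8018428 ])}
```

View pics/top0.png

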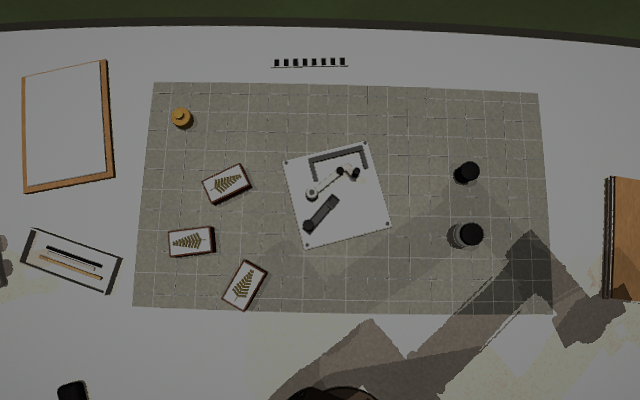

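View pics/scene0.png

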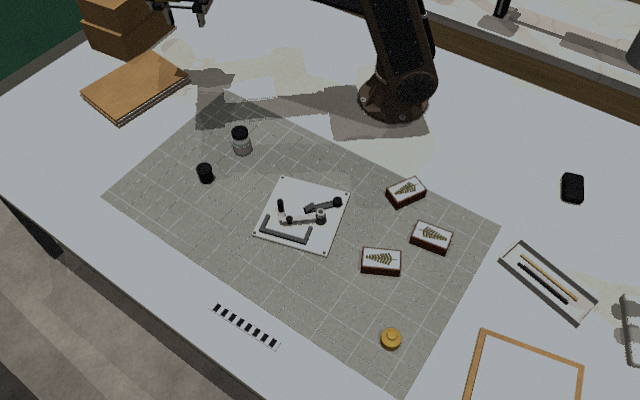

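The top view (image up = world +x, left = +y) shows the jig at about (338,195) with its fence on the far side, the pivot at (312,192) and the trigger at (309,226). The handle is near (355,172). Of the three lookalike cases, the leftmost at (192,241) is the one meant.

```bash
cat > h.py <<'E'
import cv2,numpy as np
from plant import ctrl, imaging
def ray(n,px,z):
    m=imaging.camera_model(n)
    u=cv2.undistortPoints(np.float64(px).reshape(-1,1,2),m['mtx'],m['D']).reshape(-1,2)
    R=m['R'];c=-R.T@m['t'];d=np.c_[u,np.ones(len(u))]@R
    return (c+d*((z-c[2])/d[:,2])[:,None])[:,:2]
def px(n,X):
    m=imaging.camera_model(n)
    return cv2.projectPoints(np.float64(X).reshape(-1,1,3),cv2.Rodrigues(m['R'])[0],m['t'],m['mtx'],m['D'])[0].reshape(-1,2)
def blobs(n,p,z,roi,thr,lo,hi):
    """bright low-saturation blobs in roi -> world min-area rects at height z"""
    x0,y0,x1,y1=roi
    hsv=cv2.cvtColor(p,cv2.COLOR_BGR2HSV)
    m=((hsv[...,2]>thr)&(hsv[...,1]<60)).astype(np.uint8)
    k=np.zeros_like(m);k[y0:y1,x0:x1]=m[y0:y1,x0:x1]
    out=[]
    for c in cv2.findContours(k,cv2.RETR_EXTERNAL,cv2.CHAIN_APPROX_NONE)[0]:
        if lo<cv2.contourArea(c)<hi:
            w=ray(n,c.reshape(-1,2),z)
            r=cv2.minAreaRect((w*1000).astype(np.float32)); out.append((c.reshape(-1,2).mean(0),r))
    return out
E
python3 - <<'E'
from h import *
S=dict(top=(150,120,400,320),scene=(240,160,470,290))
for n in S:
    p=cv2.imread(f'pics/{n}0.png')
    hsv=cv2.cvtColor(p,cv2.COLOR_BGR2HSV); x0,y0,x1,y1=S[n]
    print(n,np.percentile(hsv[y0:y1,x0:x1,2],[10,30,50,70,80,90,95]))
    for z,lo,hi in ((.012,3000,15000),(.036,300,1500)):
        for thr in (150,175):
            for b in blobs(n,p,z,S[n],thr,lo,hi): print(n,z,thr,b)
p=cv2.imread('pics/top0.png')
cv2.imwrite('pics/c.png',cv2.resize(p[130:320,150:400],None,fx=3,fy=3,interpolation=cv2.INTER_CUBIC))
E
```

```text
top [ 96. 104. 107. 112. 130. 139. 139.]
scene [110. 126. 130. 136. 168. 171. 173.]
scene 0.012 150 (array([303.78776978, 215.41726619]), ((559.583251953125, 26.02239990234375), (218.11570739746094, 212.4844512939453), 16.096778869628906))
scene 0.036 150 (array([381.25742574, 257.97029703]), ((573.034423828125, 284.9189758300781), (50.2739143371582, 90.840087890625), 27.759666442871094))
scene 0.036 150 (array([432.        , 233.94565217]), ((435.7476806640625, 358.34295654296875), (49.6519660949707, 89.35111236572266), 8.914238929748535))
scene 0.036 150 (array([405.71052632, 188.71052632]), ((341.0977478027344, 229.674560546875), (49.10239028930664, 89.77947998046875), 62.090614318847656))
```

View pics/c.png

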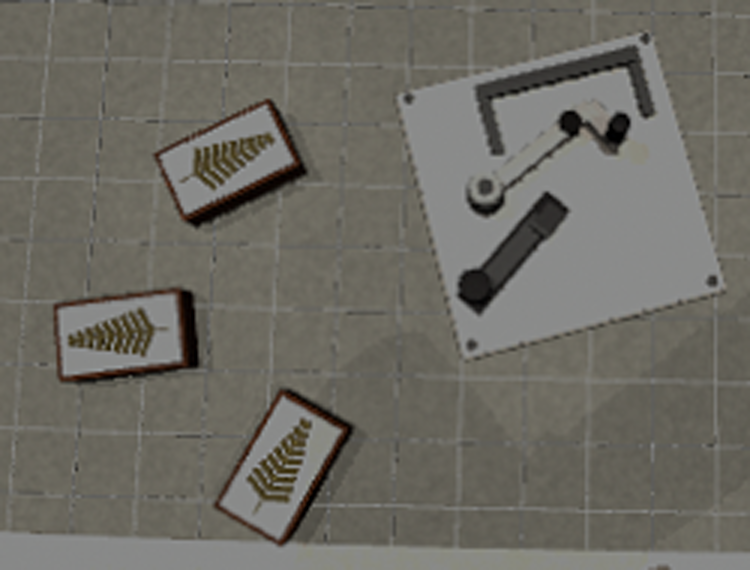

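```bash
python3 - <<'E'
from h import *
p=cv2.imread('pics/top0.png')
for z,lo,hi in ((.012,3000,15000),(.036,300,1500)):
    for b in blobs('top',p,z,(150,130,400,302),122,lo,hi): print(z,b)
# jig from scene + check
for n,ctr,th in (('scene',(.5596,.0260),16.1),):
    c,s=np.cos(np.radians(th)),np.sin(np.radians(th)); R=np.array([[c,-s],[s,c]])
    o=np.array(ctr)-R@[-.010,.0225]; print('origin',o)
    W=lambda x,y:o+R@[x,y]
    for nm,q in dict(pivot=(0,.08,.06),handle=(.017,-.028,.082),trig=(-.067,.106,.034),fence=(.075,0,.024)).items():
        X=[*W(*q[:2]),q[2]]; print(nm,np.round(X,4),px('top',X)[0],px('scene',X)[0])
E
```

```text
0.012 (array([335.37921348, 192.97191011]), ((558.8163452148438, 25.788177490234375), (219.927001953125, 215.38314819335938), 15.980639457702637))
0.036 (array([242.99047619, 284.3047619 ]), ((340.62786865234375, 231.40966796875), (50.669212341308594, 90.85466003417969), 61.96439743041992))
0.036 (array([189.26495726, 241.12820513]), ((436.0837707519531, 359.5110168457031), (51.13229751586914, 89.78180694580078), 9.166707992553711))
0.036 (array([224.77142857, 182.52380952]), ((572.7219848632812, 285.30169677734375), (50.94626235961914, 91.25709533691406), 27.16600227355957))
origin [0.57544737 0.00715562]
pivot [0.5533 0.084  0.06  ] [311.33312585 191.00284666] [320.42440994 210.50321957]
handle [ 0.5995 -0.015   0.082 ] [356.67529519 169.61303559] [279.69590071 200.22488248]
trig [0.4817 0.0904 0.034 ] [307.90062504 223.85252056] [337.04378884 199.52590373]
fence [0.6475 0.028  0.024 ] [336.11562791 155.1522984 ] [283.11512511 232.40225332]
```

```bash
python3 -m crank '[[[0.022,0.042,0],[0,0,6.4],1],[[0.022,0.042,0],[0,0,6.4],1],[[0.022,0.042,0],[0,0,6.4],1],[[0.022,0.042,0],[0,0,6.4],1],[[0.022,0.042,0],[0,0,6.4],1],[[0.022,0.042,0],[0,0,6.4],1],[[0.022,0.042,0],[0,0,6.4],1],[[0.022,0.042,0],[0,0,6.4],1],[[0.022,0.042,0],[0,0,6.4],1],[[0.022,0.042,0],[0,0,6.4],1],[[0.022,0.042,0],[0,0,6.4],1],[[0.022,0.042,0],[0,0,6.4],1]]'; python3 -m crank '[[[0.021,0.044,0],[0,0,6.4],1],[[0.021,0.044,0],[0,0,6.4],1],[[0,0,0],[0,0,0],1],[[0,0,0],[0,0,0],1]]'
```

```text
clock: 1.3
tool_pos: [0.5578, -0.1019, 0.2265]
orientation: [180.0, 0.0, -77.2]
force: [1.0, 0.2, 0.4]
opening: 0.0876
gripper_force: 0.0
clock: 1.7
tool_pos: [0.5994, -0.0146, 0.2257]
orientation: [179.9, 0.0, -64.5]
force: [0.1, -1.0, 0.2]
opening: 0.0873
gripper_force: 0.0
```

```bash
python3 -m crank '[[[0,0,-0.045],[0,0,0],1],[[0,0,-0.045],[0,0,0],1],[[0,0,-0.045],[0,0,0],1],[[0,0,-0.025],[0,0,0],1],[[0,0,-0.014],[0,0,0],1],[[0,0,0],[0,0,0],1]]';  python3 -m crank '[[[0,0,0],[0,0,0],-1],[[0,0,0],[0,0,0],-1],[[0,0,0],[0,0,0],-1],[[0,0,0],[0,0,0],-1],[[0,0,0],[0,0,0],-1],[[0,0,0],[0,0,0],-1],[[0,0,0],[0,0,0],-1],[[0,0,0],[0,0,0],-1]]'
python3 - <<'E'
import numpy as np
p=np.array([.5530,.0839]);r=.1092;a0=np.arctan2(-.0152-.0839,.5991-.5530)
a=a0-np.linspace(0,1.47,17);X=p+r*np.c_[np.cos(a),np.sin(a)]
print(np.round(np.diff(X,axis=0),4).tolist(),X[-1])
E
```

```text
clock: 2.3
tool_pos: [0.5981, -0.017, 0.051]
orientation: [179.8, 0.0, -64.7]
force: [0.2, -0.6, 1.2]
opening: 0.0877
gripper_force: 0.0
clock: 3.1
tool_pos: [0.5994, -0.0159, 0.0525]
orientation: [180.0, 0.0, -64.6]
force: [0.3, 0.5, -0.9]
opening: 0.0294
gripper_force: 0.0
[[-0.0093, -0.0038], [-0.0096, -0.0029], [-0.0098, -0.002], [-0.01, -0.0011], [-0.01, -0.0002], [-0.01, 0.0007], [-0.0099, 0.0016], [-0.0097, 0.0025], [-0.0094, 0.0034], [-0.0091, 0.0042], [-0.0087, 0.0051], [-0.0082, 0.0058], [-0.0076, 0.0066], [-0.007, 0.0072], [-0.0063, 0.0078], [-0.0055, 0.0084]] [0.45912596 0.02811197]
```

```bash
python3 -m crank '[[[0,0,0],[0,0,0],-1],[[0,0,0],[0,0,0],-1],[[0,0,0],[0,0,0],-1],[[0,0,0],[0,0,0],-1],[[0,0,0],[0,0,0],-1]]'
```

```text
clock: 3.6
tool_pos: [0.599, -0.0161, 0.0525]
orientation: [180.0, 0.0, -64.6]
force: [-2.8, -1.4, 2.0]
opening: 0.015
gripper_force: 30.0
```

Gripped (15–16 mm). Pull along the arc.

```bash
python3 -m crank '[[[-0.0093,-0.0038,0],[0,0,-5.2],-1],[[-0.0096,-0.0029,0],[0,0,-5.2],-1],[[-0.0098,-0.002,0],[0,0,-5.2],-1],[[-0.01,-0.0011,0],[0,0,-5.2],-1],[[-0.01,-0.0002,0],[0,0,-5.2],-1],[[-0.01,0.0007,0],[0,0,-5.2],-1],[[-0.0099,0.0016,0],[0,0,-5.2],-1],[[-0.0097,0.0025,0],[0,0,-5.2],-1]]'; python3 -m crank '[[[-0.0094,0.0034,0],[0,0,-5.2],-1],[[-0.0091,0.0042,0],[0,0,-5.2],-1],[[-0.0087,0.0051,0],[0,0,-5.2],-1],[[-0.0082,0.0058,0],[0,0,-5.2],-1],[[-0.0076,0.0066,0],[0,0,-5.2],-1],[[0,0,0],[0,0,0],-1],[[0,0,0],[0,0,0],-1]]'
```

```text
clock: 4.4
tool_pos: [0.5211, -0.0222, 0.0525]
orientation: [-180.0, -0.1, -106.4]
force: [2.0, -7.8, -2.6]
opening: 0.0154
gripper_force: 30.0
clock: 5.1
tool_pos: [0.4767, 0.0027, 0.0525]
orientation: [180.0, -0.2, -132.2]
force: [-2.5, -9.1, 3.0]
opening: 0.0152
gripper_force: 30.0
```

```bash
python3 -m crank '[[[-0.007,0.0072,0],[0,0,-5.2],-1],[[-0.0063,0.0078,0],[0,0,-5.2],-1],[[-0.0055,0.0084,0],[0,0,-5.2],-1],[[0,0,0],[0,0,0],-1],[[0,0,0],[0,0,0],-1]]'; python3 - <<'E'
from h import *
o=ctrl.get_obs();d=o['tool_pos'][:2]-[.5530,.0839];print(d,np.hypot(*d),np.arctan2(-.0991,.0461)-np.arctan2(d[1],d[0])+(0 if d[1]<0 else 0))
E
```

```text
clock: 5.6
tool_pos: [0.4574, 0.0259, 0.0524]
orientation: [-180.0, -0.2, -147.8]
force: [-3.6, -10.2, 4.3]
opening: 0.0151
gripper_force: 30.0
[-0.09556157 -0.05798232] 0.11177639554761225 1.4608369247627058
```

```bash
python3 -m crank '[[[-0.0008,0.0017,0],[0,0,-1],-1],[[0,0,0],[0,0,0],-1],[[0,0,0],[0,0,0],-1]]'; python3 -m crank '[[[0.002,-0.003,0],[0,0,1.5],-1],[[0.002,-0.003,0],[0,0,1.5],-1],[[0.001,-0.002,0],[0,0,1],-1],[[0.001,-0.001,0],[0,0,0],-1],[[0,0,0],[0,0,0],-1]]'
```

```text
clock: 5.9
tool_pos: [0.4566, 0.0273, 0.0524]
orientation: [-180.0, -0.3, -148.9]
force: [-5.8, -8.5, 6.0]
opening: 0.0152
gripper_force: 30.0
clock: 6.4
tool_pos: [0.4621, 0.0189, 0.0523]
orientation: [179.9, -0.3, -144.9]
force: [-9.1, -2.8, 10.0]
opening: 0.0154
gripper_force: 30.0
```

```bash
python3 -m crank '[[[0,0,0],[0,0,0],0.2],[[0,0,0],[0,0,0],0.2],[[0,0,0],[0,0,0],0.2],[[0,0,0],[0,0,0],0.2],[[0,0,0],[0,0,0],0.2],[[0,0,0],[0,0,0],0.2],[[0,0,0.03],[0,0,0],0.2],[[0,0,0.04],[0,0,0],1],[[0,0,0.04],[0,0,0],1],[[0,0,0.04],[0,0,0],1]]'
python3 - <<'E'
from h import *
p,d=imaging.snapshot('scene'); cv2.imwrite('pics/s1.png',cv2.resize(p[140:300,220:470],None,fx=3,fy=3,interpolation=cv2.INTER_CUBIC))
E
```

```text
clock: 7.4
tool_pos: [0.4642, 0.02, 0.2042]
orientation: [180.0, -0.0, -144.8]
force: [1.0, 0.6, -0.6]
opening: 0.0711
gripper_force: 0.0
```

View pics/s1.png

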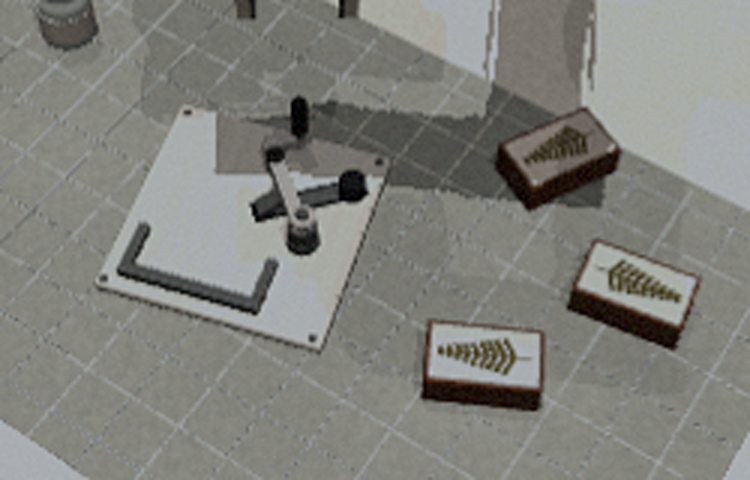

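The clamp arm stays cocked on its catch with the gripper clear (handle at crop (299,105), arm lying over the catch plate). Next I go to the case.

```bash
python3 -m crank '[[[-0.0035,0.0424,0],[0,0,8],1],[[-0.0035,0.0424,0],[0,0,8],1],[[-0.0035,0.0424,0],[0,0,8],1],[[-0.0035,0.0424,0],[0,0,8],1],[[-0.0035,0.0424,0],[0,0,8],1],[[-0.0035,0.0424,0],[0,0,8],1],[[-0.0035,0.0424,0],[0,0,8],1],[[-0.0035,0.0424,0],[0,0,8],1],[[0,0,0],[0,0,0],1],[[0,0,0],[0,0,0],1]]'
```

```text
clock: 8.45
tool_pos: [0.436, 0.36, 0.2018]
orientation: [179.9, -0.1, -80.8]
force: [-0.2, 0.5, 0.5]
opening: 0.0875
gripper_force: 0.0
```

```bash
python3 -m crank '[[[0,-0.001,-0.045],[0,0,0],1],[[0,0,-0.045],[0,0,0],1],[[0,0,-0.045],[0,0,0],1],[[0,0,-0.03],[0,0,0],1],[[0,0,-0.0205],[0,0,0],1],[[0,0,0],[0,0,0],1],[[0,0,0],[0,0,0],1]]';  python3 -m crank '[[[0,0,0],[0,0,0],-0.2],[[0,0,0],[0,0,0],-0.2],[[0,0,0],[0,0,0],-0.2],[[0,0,0],[0,0,0],-0.2],[[0,0,0],[0,0,0],-0.2],[[0,0,0],[0,0,0],-0.2],[[0,0,0],[0,0,0],-0.2]]'
```

```text
clock: 9.15
tool_pos: [0.4369, 0.3577, 0.0176]
orientation: [180.0, -0.0, -80.9]
force: [0.3, 0.8, 0.1]
opening: 0.0871
gripper_force: 0.0
clock: 9.85
tool_pos: [0.4366, 0.3585, 0.0177]
orientation: [-180.0, 0.0, -80.8]
force: [-3.2, -0.6, 7.2]
opening: 0.0602
gripper_force: 30.0
```

```bash
python3 -m crank '[[[0,0,0.02],[0,0,0],-0.2],[[0,0,0.03],[0,0,0],-0.2],[[0,0,0.03],[0,0,0],-0.2],[[0,0,0.03],[0,0,0],-0.2],[[0,0,0],[0,0,0],-0.2]]';  python3 -m crank '[[[0.0176,-0.0341,0],[0,0,0.68],-0.2],[[0.0176,-0.0341,0],[0,0,0.68],-0.2],[[0.0176,-0.0341,0],[0,0,0.68],-0.2],[[0.0176,-0.0341,0],[0,0,0.68],-0.2],[[0.0176,-0.0341,0],[0,0,0.68],-0.2],[[0.0176,-0.0341,0],[0,0,0.68],-0.2],[[0.0176,-0.0341,0],[0,0,0.68],-0.2],[[0.0176,-0.0341,0],[0,0,0.68],-0.2],[[0.0176,-0.0341,0],[0,0,0.68],-0.2],[[0.0176,-0.0341,0],[0,0,0.68],-0.2],[[0,0,0],[0,0,0],-0.2],[[0,0,0],[0,0,0],-0.2]]'
python3 - <<'E'
from h import *
p,d=imaging.snapshot('scene'); cv2.imwrite('pics/s2.png',cv2.resize(p[120:300,200:420],None,fx=3,fy=3,interpolation=cv2.INTER_CUBIC))
E
```

```text
clock: 10.35
tool_pos: [0.4381, 0.3603, 0.1313]
orientation: [-179.7, 0.3, -80.8]
force: [-0.4, 1.3, -1.8]
opening: 0.0598
gripper_force: 30.0
clock: 11.55
tool_pos: [0.6121, 0.0163, 0.1257]
orientation: [179.9, 0.0, -74.2]
force: [-0.3, 1.1, -1.7]
opening: 0.0596
gripper_force: 30.0
```

View pics/s2.png

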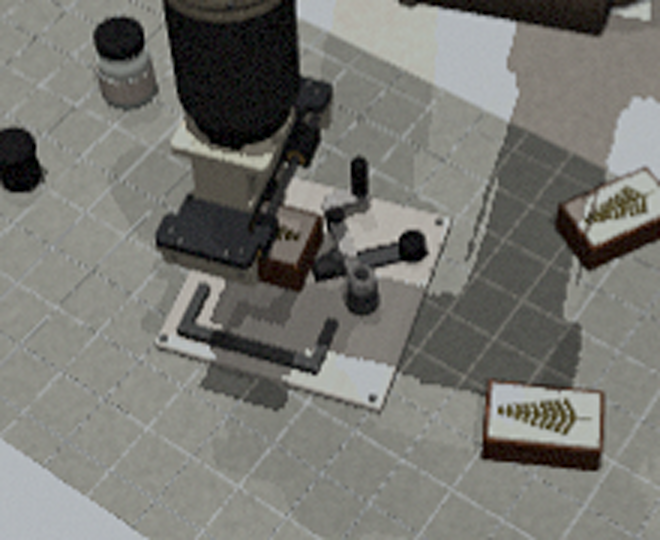

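The case is held level over the bay, long side parallel to the fence, and the arm is still cocked. Next I lower it.

```bash
python3 -m crank '[[[0,0.001,-0.03],[0,0,0],-0.2],[[0,0,-0.03],[0,0,0],-0.2],[[0,0,-0.02],[0,0,0],-0.2],[[0,0,-0.012],[0,0,0],-0.2],[[0,0,0],[0,0,0],-0.2],[[0,0,0],[0,0,0],-0.2]]';  python3 -m crank '[[[0,0,-0.002],[0,0,0],-0.2],[[0,0,-0.002],[0,0,0],-0.2],[[0,0,0],[0,0,0],-0.2]]'
```

```text
clock: 12.2
tool_pos: [0.613, 0.019, 0.0357]
orientation: [-180.0, -0.0, -74.0]
force: [-0.1, 0.3, -1.7]
opening: 0.0599
gripper_force: 30.0
clock: 12.5
tool_pos: [0.6127, 0.0184, 0.0315]
orientation: [-180.0, 0.0, -74.0]
force: [-0.1, 0.1, -1.5]
opening: 0.0598
gripper_force: 30.0
```

```bash
python3 -m crank '[[[0,0,-0.001],[0,0,0],-0.2],[[0,0,0],[0,0,0],-0.2]]';  python3 -m crank '[[[0,0,-0.001],[0,0,0],-0.2],[[0,0,0],[0,0,0],-0.2]]'
```

```text
clock: 12.7
tool_pos: [0.6126, 0.0183, 0.0302]
orientation: [-180.0, 0.0, -74.0]
force: [0.2, 0.7, -1.8]
opening: 0.0594
gripper_force: 30.0
clock: 12.9
tool_pos: [0.6127, 0.0183, 0.0297]
orientation: [-180.0, -0.0, -74.0]
force: [-1.1, -0.1, 5.0]
opening: 0.0596
gripper_force: 30.0
```

```bash
python3 -m crank '[[[0,0,0],[0,0,0],0.6],[[0,0,0],[0,0,0],0.6],[[0,0,0],[0,0,0],0.6],[[0,0,0],[0,0,0],0.6],[[0,0,0.005],[0,0,0],0.6],[[0,0,0.02],[0,0,0],0.6],[[0,0,0.04],[0,0,0],0.6],[[0,0,0.04],[0,0,0],0.6]]'; python3 -m crank '[[[-0.0262,0.0142,0],[0,0,0],-1],[[-0.0262,0.0142,0],[0,0,0],-1],[[-0.0262,0.0142,0],[0,0,0],-1],[[-0.0262,0.0142,0],[0,0,0],-1],[[-0.0262,0.0142,0],[0,0,0],-1],[[0,0,0],[0,0,0],-1],[[0,0,0],[0,0,0],-1],[[0,0,0],[0,0,0],-1],[[0,0,0],[0,0,0],-1],[[0,0,0],[0,0,0],-1],[[0,0,0],[0,0,0],-1]]'
python3 - <<'E'
from h import *
p,d=imaging.snapshot('scene'); cv2.imwrite('pics/s3.png',cv2.resize(p[120:300,200:420],None,fx=3,fy=3,interpolation=cv2.INTER_CUBIC))
for b in blobs('scene',p,.048,(250,200,350,260),120,150,2500): print(b)
E
```

```text
clock: 13.7
tool_pos: [0.612, 0.0181, 0.135]
orientation: [179.9, -0.0, -74.0]
force: [0.4, 0.2, 0.2]
opening: 0.0698
gripper_force: 0.0
clock: 14.8
tool_pos: [0.4818, 0.089, 0.1338]
orientation: [180.0, -0.0, -74.1]
force: [-0.4, -0.8, -1.1]
opening: 0.0006
gripper_force: 0.0
```

View pics/s3.png

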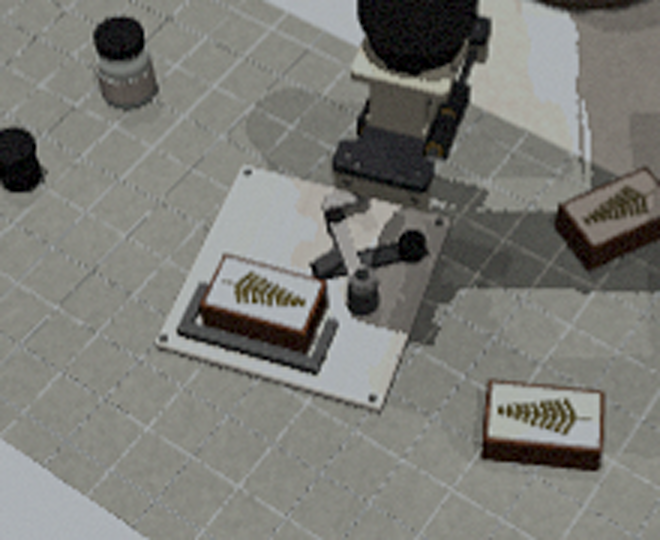

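The case sits between the lugs, square to the fence with a small gap, and the arm is still cocked. Next I press the trigger.

```bash
python3 -m crank '[[[0,0.001,-0.03],[0,0,0],-1],[[0,0,-0.03],[0,0,0],-1],[[0,0,-0.025],[0,0,0],-1],[[0,0,-0.01],[0,0,0],-1],[[0,0,0],[0,0,0],-1]]'; python3 -m crank '[[[0,0,-0.004],[0,0,0],-1],[[0,0,-0.003],[0,0,0],-1],[[0,0,-0.003],[0,0,0],-1],[[0,0,-0.002],[0,0,0],-1],[[0,0,-0.002],[0,0,0],-1],[[0,0,0],[0,0,0],-1],[[0,0,0],[0,0,0],-1],[[0,0,0],[0,0,0],-1]]'
```

```text
clock: 15.35
tool_pos: [0.4809, 0.0898, 0.0379]
orientation: [179.8, -0.1, -74.0]
force: [0.4, -0.2, 0.2]
opening: 0.0007
gripper_force: 0.0
clock: 16.15
tool_pos: [0.4823, 0.0908, 0.0258]
orientation: [-179.9, 0.0, -74.0]
force: [0.8, 1.0, 3.3]
opening: 0.0006
gripper_force: 1.5
```

```bash
python3 -m crank '[[[0,0,-0.001],[0,0,0],-1],[[0,0,-0.001],[0,0,0],-1],[[0,0,0],[0,0,0],-1],[[0,0,0],[0,0,0],-1],[[0,0,0],[0,0,0],-1],[[0,0,0],[0,0,0],-1],[[0,0,0],[0,0,0],-1],[[0,0,0],[0,0,0],-1]]'
python3 - <<'E'
from h import *
p,d=imaging.snapshot('scene'); cv2.imwrite('pics/s4.png',cv2.resize(p[120:300,200:420],None,fx=3,fy=3,interpolation=cv2.INTER_CUBIC))
E
```

```text
clock: 16.95
tool_pos: [0.4818, 0.0905, 0.0232]
orientation: [-180.0, 0.0, -74.0]
force: [2.0, 1.2, 4.1]
opening: 0.0005
gripper_force: 1.8
```

View pics/s4.png

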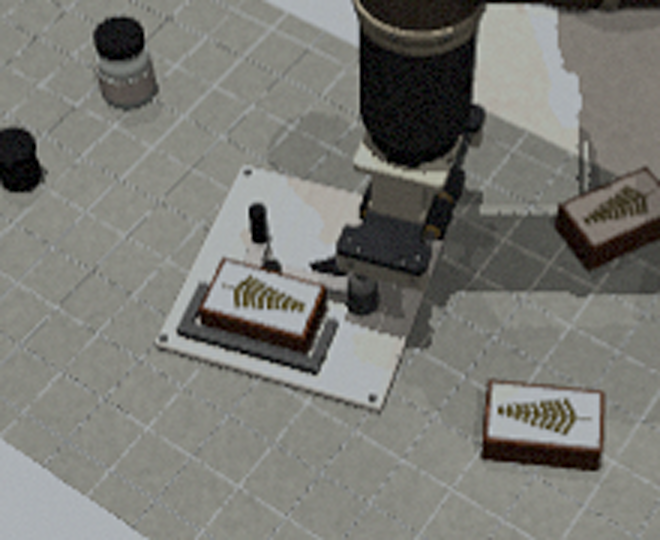

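The arm has sprung over and its roller is against the case. I retract, let it settle and check that the case is flush.

```bash
python3 -m crank '[[[0,0,0.03],[0,0,0],-1],[[0,0,0.05],[0,0,0],-1],[[0,0,0.05],[0,0,0],-1],[[-0.03,0.04,0.03],[0,0,0],-1],[[-0.03,0.04,0.03],[0,0,0],-1],[[0,0.04,0],[0,0,0],-1],[[0,0.04,0],[0,0,0],-1],[[0,0,0],[0,0,0],-1],[[0,0,0],[0,0,0],-1],[[0,0,0],[0,0,0],-1],[[0,0,0],[0,0,0],-1],[[0,0,0],[0,0,0],-1]]'
python3 - <<'E'
from h import *
a,_=imaging.snapshot('scene');b,_=imaging.snapshot('top')
cv2.imwrite('pics/s5.png',np.hstack([cv2.resize(a[185:265,250:350],(400,320),interpolation=cv2.INTER_CUBIC),cv2.resize(b[140:220,290:390],(400,320),interpolation=cv2.INTER_CUBIC)]))
for n,p,roi,t in (('scene',a,(250,195,320,245),150),('top',b,(300,145,375,185),122)):
    for z in blobs(n,p,.048,roi,t,100,1500):
        (x,y),s,th=z[1]; c,q=np.cos(np.radians(16)),np.sin(np.radians(16)); d=np.array([x-575,y-7]); print(n,s,th,'jig',c*d[0]+q*d[1],-q*d[0]+c*d[1])
E
```

```text
clock: 18.2
tool_pos: [0.4301, 0.238, 0.2044]
orientation: [180.0, -0.0, -74.1]
force: [-0.5, -0.4, 0.4]
opening: 0.0005
gripper_force: 0.0
scene (74.19512939453125, 33.33502197265625) 34.49592208862305 jig 63.10220746251949 79.67359354898076
scene (51.027103424072266, 90.66597747802734) 15.920775413513184 jig 44.41539656252712 1.4995256489008302
scene (66.87680053710938, 80.04192352294922) 34.376399993896484 jig -11.559803421180472 29.63193004217704
scene (173.5302276611328, 105.9446029663086) 50.062355041503906 jig 67.06396914505352 -33.878479476564706
top (51.96271896362305, 92.0209732055664) 15.855698585510254 jig 44.375231593696085 2.5627196856381307
top (55.13556671142578, 93.875244140625) 89.80708312988281 jig 33.393142412492736 -49.22207818727265
top (92.28588104248047, 134.77444458007812) 1.4260236024856567 jig 52.399122053039456 24.23850166718455
```

View pics/s5.png

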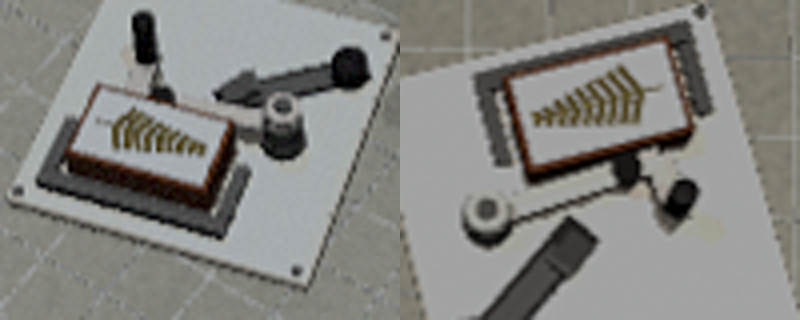

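The two views put the case at jig x = 44.4 mm (home is 45) and y ≈ 2 mm. Its yaw is 15.9° against the jig's 16.0°, so it is flush and square with the roller pressing on it.

```bash
python3 -c "
from plant import close_job
print(close_job())"
```

```text
the job is handed in; nothing more can be done
None
```

The clamp arm was cocked, the leftmost case set fern side up in the bay and the trigger pressed; the arm now holds the case square and flush against the fence, the jar, loupe and weight were not touched, and the job is handed in at about 18 s.

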